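# Gauge the gap of an electrode cell and hold the gauge

### The arm

A 6-joint arm with a two-finger parallel gripper is mounted at the origin on a cart in front of the work surface, level with it; the furniture and walls round the work are solid. World frame = base frame: x ahead of the robot, y to its left, z up, the work surface at z = 0. Lengths are in m, angles in degrees, forces in N, time in s.
With the tool pointing down it reaches from about 0.3 to 0.75 m from the base axis. Payload 8.5 kg.
Tool frame: the origin (TCP) lies at the very end of the fingers, on their centre line; the grasp point (between the pads) lies 19 mm behind it (env.hold_point_z is the distance from the TCP to the grasp point, in m); z points along the fingers, y is the line along which they close (so a half turn about z gives the same grasp; the last joint's range is limited). The gripper opens to 85 mm and grips with 20 to 120 N. Pads are 22 mm wide; open, the fingers measure 114 mm over their backs; the gripper's body (76 mm by 85 mm) begins 54 mm behind the grasp point. The pads swing forward as they close: fully open they stand 13 mm farther back than shut.
Start: joints at [61.117, 21.807, 74.336, -0, 83.858, -12.336], TCP at [0.157, 0.527, 0.231] pointing down, gripper open.
Joint ranges: [-178.18, 178.18], [-50.72, 133.34], [12.68, 142.11], [-81.47, 261.47], [9.98, 163.14], [-165.26, 165.26]. Speed limits (degrees/s): [136.94, 136.94, 180, 180, 180, 180].

### API

Orientations are given as a 3x3 rotation matrix whose columns are the frame's x, y, z axes.
In Python, from rig import env, optics gives the robot as it stands.
- The arm moves only by the shell command python3 -m jog 'ROWS' [OPENING] [FORCE]. ROWS is JSON, a list of rows, each an object with "linear": the shift along the tool's x, y, z in units of 40 mm (1.0 is 40 mm), a list of three; "roll": the turn about the tool's z in units of 5 degrees (1.0 is 5 degrees). A call has 1 to 12 rows; each row shifts and turns the commanded pose from where the row before left it, along the tool's axes as they then stand; what a row does not reach is not made up. A row lasts 1/12 s, in which the tool goes at most 41.7 mm and 7.16 degrees, less where a joint would pass 70% of its speed; a pose out of reach is approached as far as the arm can. A call is refused whole if a number of a shift passes 1 or a number of a turn 1, either way. A call with a gripper value outside its range is refused whole. OPENING is the opening, from -1 (shut) to 1 (fully open), set as the call begins (- or left out, the last holds). The fingers move at their own pace and stop on an object; FORCE is the grip in N (left out, the last holds). Time passes only in rows, so rows that do not move let the fingers close. It gives the time, the measured TCP pose, the force, the opening and the grip force at its end, in the units of the state.
- env.observe(): the state, without advancing time (a new reading comes with each control period).
- optics.get_image(name): name is "side" or "top"; returns the picture (400x640x3 uint8, red, green, blue); there is no depth.
- optics.calibration(name): a dict with "fov_y" (degrees; the focal length in pixels is half the picture's height over the tangent of half this angle, whatever the lens; pixels are square), "cx", "cy" (the principal point, pixels), "D" ([k1, k2, p1, p2, k3] as OpenCV has them; the pictures are not rectified), "T" (4x4, takes a point from camera to world coordinates). Camera axes: x right, y down, z forward; pixel columns grow to the right and rows downward; lengths in m; the calibration is good to about 2 mm. A picture is of the moment at which its call begins. calibration takes no time and is no camera call.
- env.close_job(): hands the job in; it is judged then, once.
The state is a dict: "time_s": time; "q": joint angles; "qvel": joint speeds; "joint_efforts": joint torques, N m; "position": TCP position; "tool_rot": TCP orientation; "ft_force": force on the tool from outside, world axes, zero at the start; "wrist_torque": the same for the moment, N m; "grip_width": finger opening in m; "gripper_force": force on a finger pad.
Only numpy, scipy, OpenCV 4.12 (cv2) and the standard library are available. Lean on these libraries where they do the work, as an engineer would, in place of code of your own. Each camera call takes 0.05 s, during which the arm holds its last target. There are 200 camera calls.

### The job

The plates of the electrode cell have just been set by eye and I want to lock that gap. Take the taper gauge with the orange handle out of the blue rack, slide its blade straight down between the two upright plates, near the middle of their width and flat to them, until it drags snugly on both plates, but so gently that the slack sliding plate is not pushed out of place. Finish while still gripping the gauge there, upright, still and snug, so that I can tighten the thumbscrews; leave the green gauge and everything else as it stands.

Things in the scene. Friction and masses are not known exactly. Their poses are not given: they have to be found in the camera images.
- gauge_orange: Taper gauge with orange handle, standing upright in one of the rack's two slots. Origin: centre of the handle, a block 30 x 18 x 52 mm (x, y, z) and the place to grip; its underside rests on the rack's top. z points up, y across the blade's thickness, x along its width. Below the handle: a spring-steel neck 8 mm long, then a wedge blade 108 mm long. 90 g.
- tip_orange (a point): Middle of the lower end of the orange gauge's blade, 142 mm below the handle's centre. The blade is 22 mm wide, 2 mm thick here and 11 mm at its top (symmetric, straight taper: 1 mm more per 12 mm). The neck bends about x only (3 N m/rad at the handle's underside, about 0.23 N at the tip per mm, at most 0.12 rad), so the blade can settle sideways.
- gauge_green: The other gauge of the set, green handle, same handle size and length, thinner blade (1.5 to 6 mm); origin: centre of the handle. It stands in the other slot, 76 mm from the orange one, and stays there.
- rack: Blue plastic rack, 150 x 70 mm (x, y), 130 mm high, fixed; origin: centre of its underside. Its top is a 10 mm plate with two slots 25 x 13 mm (x, y) at x = -38 and +38 mm, y = 0. The gauges' axes are parallel to the rack's. Which gauge is in which slot varies.
- cell: Electrode cell, fixed: white base slab 14 mm high (x -75 to 75, y -126 to 40 mm) with two upright bright steel plates face to face. Origin: on the worktop under the middle of the fixed plate's gap face; z up, y across the gap (sliding to fixed plate), x along the plates. Guide rods along y at x = +-56 mm, 45 mm high. Terminal posts at x = +30 mm, 16 mm behind the faces, 105 mm high.
- fixed_plate: Fixed plate, 90 mm wide, 8 mm thick, 85 mm high, top 103 mm above the worktop. Origin: mid-width, in the plane of its gap face, at the height of its top; axes as the cell's; the plate lies on the +y side. The gap face's upper edge has a lead-in bevel 3 mm wide and 5 mm deep, so a blade touches first 5 mm below the top.
- sliding_plate: Sliding plate, mirror image of the fixed one (lies on the -y side; same kind of origin, same axes), on a carriage with two slack brass thumbscrews. The gap, parallel, is the distance of both plates' origins along y: 4.2 to 7.2 mm, different each time. Only rubbing holds the carriage: a push over about 14 N along y shifts it.
- beaker: Glass beaker, 76 mm across, 95 mm high; origin: centre of its underside.
- wash_bottle: White wash bottle with a bent spout, 72 x 112 x 228 mm; origin: centre of its underside.
- timer: Small white timer lying on its back, 58 x 66 x 18 mm; origin: centre of its underside.
- spanner: Open-end spanner, 29 x 129 x 7 mm, lying flat; origin: centre of its underside.
Things that resemble listed ones, but are neither listed nor needed, are in the scene too. What is shaped like the gauge_orange but purple or yellow is not meant.

How it is judged (in metres and radians):
On the way, in this order (a step that is already met when the one before it is completed fails the run):
1. the orange gauge is drawn out of the rack in the gripper (height (world z) of tip_orange above 0.135 m and contact force between the fingers and gauge_orange above 2 N), for 0.1 s.
2. the blade has entered between the two plates (x of tip_orange in the frame of cell between -0.034 and 0.034 m and y of tip_orange in the frame of cell between -0.011 and 0.003 m and z of tip_orange in the frame of cell below 0.096 m), for 0.1 s.
At the end, for the whole second after the job is handed in: Orange gauge in the fingers, upright and square to the gap within about 0.12 rad, at rest, tip 18 to 87 mm below the plates' tops and within 34 mm of mid-width, blade pressing on each plate with 0.7 to 20 N; sliding plate within 2 mm of its start (x of tip_orange in the frame of cell between -0.034 and 0.034 m and y of tip_orange in the frame of cell between -0.011 and 0.003 m and z of tip_orange in the frame of cell between 0.016 and 0.085 m and contact force between gauge_orange and fixed_plate between 0.7 and 20 N and contact force between gauge_orange and sliding_plate between 0.7 and 20 N and contact force between the fingers and gauge_orange above 2 N and angle between gauge_orange's own z axis and vertical below 0.12 rad and angle between the y axis of gauge_orange and the y axis of cell, either way round below 0.15 rad and linear speed of gauge_orange below 0.01 m/s and distance of sliding_plate from where it was at the start of the episode below 0.002 m); the arm keeps its last pose, push and grip.
It fails at once if the sliding plate is pushed more than 2 mm out of place (distance of sliding_plate from where it was at the start of the episode above 0.002 m).
It fails at once if the gauge is forced against a plate or the base with more than 35 N (contact force between gauge_orange and cell above 35 N or contact force between gauge_orange and fixed_plate above 35 N).
It fails at once if the green gauge is lifted or moved more than 15 mm (distance of gauge_green from where it was at the start of the episode above 0.015 m).
It fails at once if a bystander (beaker, wash bottle, timer, spanner) is moved more than 20 mm (distance of any of beaker, wash_bottle, timer, spanner from where it was at the start of the episode above 0.02 m).
It also fails if it takes over 45 s, if anything falls off the work surface, if the arm or the gripper's body presses on something with over 40 N, if the wrist force passes 120 N, or if a joint passes its speed limit or range.

## Working session

There is one attempt and no reset: what is moved stays moved. The work goes in short steps, Python scripts to look and compute and a shell command to move; the robot and the scene stay as the last step left them, time stands still between calls to the robot, and variables do not carry over. Pictures are saved under pics/ and viewed, at most 10 in all, crops included, and the job is handed in when it is done.

```bash
mkdir -p pics; ls
python3 - <<'E'
from rig import env, optics
import cv2
for n in("side","top"):
    im=optics.get_image(n); cv2.imwrite(f"pics/{n}0.png",im[:,:,::-1])
    c=optics.calibration(n); print(n,c)
s=env.observe(); print(s)
print(env.hold_point_z)
E
```

```text
pics
side {'fov_y': 44.28455617141144, 'cx': 325.2417633289823, 'cy': 205.44938316098003, 'D': array([-0.09185153,  0.        ,  0.        ,  0.        ,  0.        ]), 'T': array([[-0.87530651, -0.32265143,  0.36018685,  0.14305053],
       [-0.4835025 ,  0.57164311, -0.66290986,  0.58482986],
       [ 0.00799048, -0.75440056, -0.65636571,  0.84017257],
       [ 0.        ,  0.        ,  0.        ,  1.        ]])}
top {'fov_y': 47.4621673175983, 'cx': 313.84384327571985, 'cy': 206.9863852729979, 'D': array([-0.01138107,  0.        ,  0.        ,  0.        ,  0.        ]), 'T': array([[-0.0218813 , -0.9952843 ,  0.0945006 ,  0.41274266],
       [-0.99940313,  0.01924817, -0.02868592, -0.12924575],
       [ 0.02673168, -0.09507188, -0.99511143,  1.36834619],
       [ 0.        ,  0.        ,  0.        ,  1.        ]])}
{'time_s': 0.1, 'q': array([ 6.11150473e+01,  2.18376194e+01,  7.43787408e+01, -8.61889323e-04,
        8.38588010e+01, -1.23382537e+01]), 'qvel': array([-0.02558096, -0.06206581, -0.12108436, -0.02995812,  0.02958293,
        0.08799246]), 'joint_efforts': array([ 4.67555132e-03, -4.49217939e+01, -2.31657028e+01, -8.81611345e-05,
        3.66455497e-03,  1.97108659e-05]), 'position': array([0.15653765, 0.5269804 , 0.23077877]), 'tool_rot': array([[-9.58588308e-01,  2.84794787e-01, -6.20578118e-04],
       [ 2.84795339e-01,  9.58587648e-01, -1.15583589e-03],
       [ 2.65702484e-04, -1.28470852e-03, -9.99999139e-01]]), 'ft_force': array([-0.21381509,  0.61925293,  0.9241599 ]), 'wrist_torque': array([ 0.00808791,  0.00342451, -0.02656717]), 'gripper_force': 0.0, 'grip_width': 0.08564207858260434}
0.0187
```

View pics/side0.png

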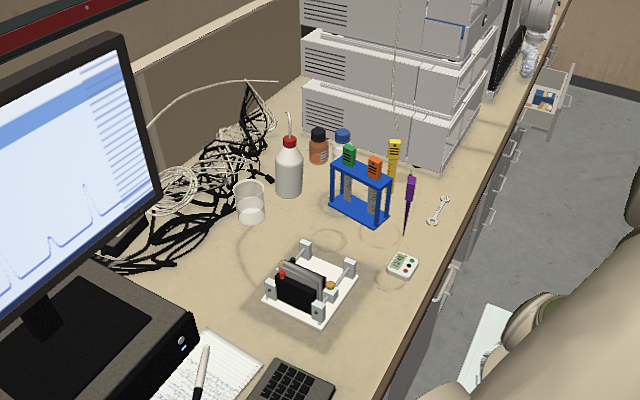

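View pics/top0.png

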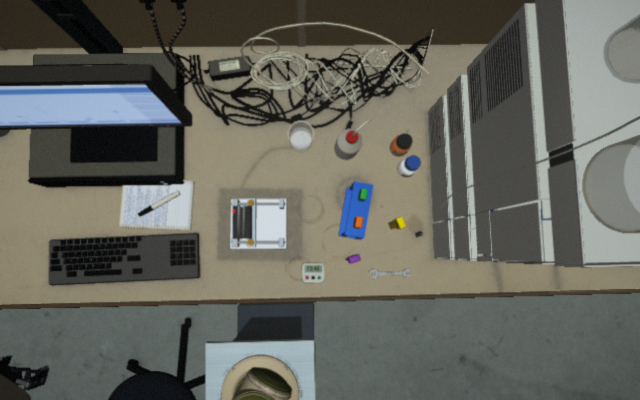

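The top view shows the rack at about (356,212), with the green gauge at (363,194) and the orange at (359,222). The cell is at (258,222), with its plates near px 243, so cell y is roughly world +y and the fixed plate is on the left. I'll take zoomed crops next.

```bash
cat > h.py <<'E'
import numpy as np, cv2
from rig import env, optics
def cam(n):
    c=optics.calibration(n); f=200/np.tan(np.radians(c["fov_y"]/2))
    return np.array([[f,0,c["cx"]],[0,f,c["cy"]],[0,0,1]]),np.array(c["D"]),np.array(c["T"])
def ray(n,p):
    K,D,T=cam(n); u=cv2.undistortPoints(np.array([[p]],float),K,D)[0,0]
    return T[:3,3],T[:3,:3]@np.array([u[0],u[1],1])
def onplane(n,p,z):
    o,d=ray(n,p); return o+d*(z-o[2])/d[2]
def proj(n,P):
    K,D,T=cam(n); R=T[:3,:3].T
    return cv2.projectPoints(np.array(P,float).reshape(-1,1,3),cv2.Rodrigues(R)[0],-R@T[:3,3],K,D)[0][:,0]
def tri(p,q,a="top",b="side"):
    o1,d1=ray(a,p);o2,d2=ray(b,q)
    t=np.linalg.lstsq(np.c_[d1,-d2],o2-o1,rcond=None)[0]
    x,y=o1+d1*t[0],o2+d2*t[1]; return (x+y)/2,np.linalg.norm(x-y)
def crop(im,x,y,w,h,k,name):
    cv2.imwrite(name,cv2.resize(im[y:y+h,x:x+w,::-1],None,fx=k,fy=k,interpolation=cv2.INTER_CUBIC))
E
python3 - <<'E'
from h import *
t=cv2.imread("pics/top0.png")[:,:,::-1]; s=cv2.imread("pics/side0.png")[:,:,::-1]
a=cv2.resize(t[180:260,210:300],None,fx=6,fy=6,interpolation=cv2.INTER_CUBIC)
crop(t,215,175,160,85,5,"pics/tc.png"); crop(s,255,140,145,190,3,"pics/sc.png")
print(proj("top",[env.observe()["position"]]))
for n,im in(("top",t),("side",s)):
    hsv=cv2.cvtColor(np.ascontiguousarray(im),cv2.COLOR_RGB2HSV)
    for c,lo,hi in(("or",(6,190,120),(17,255,255)),("gr",(50,120,60),(80,255,255)),("blue",(105,150,60),(120,255,255))):
        m=cv2.inRange(hsv,lo,hi); k,l,st,ce=cv2.connectedComponentsWithStats(m)
        for i in range(1,k):
            if st[i,4]>25: print(n,c,st[i],ce[i].round(2), np.round(cv2.minAreaRect(np.argwhere(l==i)[:,::-1].astype(np.float32))[2],1))
E
```

```text
[[ 31.14180157 363.06564001]]
top or [355 217   7  11  59] [358.1  221.85] 11.3
top gr [360 189   8  12  73] [363.04 194.03] 9.5
top blue [  0  89 116   4 228] [56.07 90.81] 89.0
top blue [407 156  13  13 124] [412.96 162.11] 45.0
top blue [ 339  182   34   57 1112] [354.73 210.38] 9.9
side or [368 156  14  24 197] [374.64 167.62] 7.1
side gr [343 144  13  23 212] [348.89 154.97] 0.0
side blue [335 131  14  13  27] [339.67 139.33] 36.9
side blue [ 328  156   65   74 2038] [359.63 194.05] 25.9
```

View pics/tc.png

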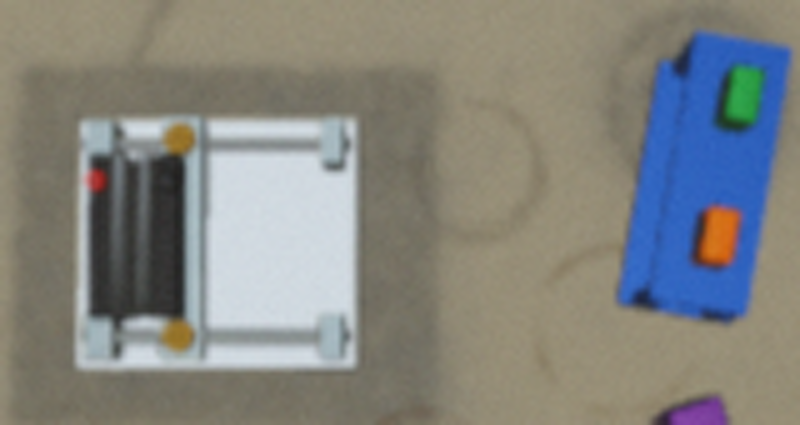

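View pics/sc.png

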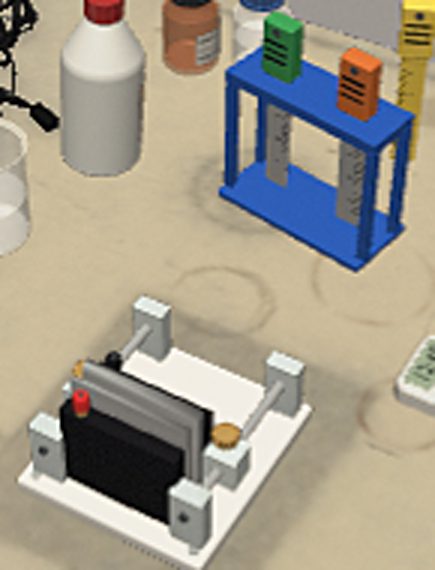

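The crops show the two plate tops as bright strips at about crop (118,·) and (143,·), which is full-frame (238.6,222) and (243.6,222). The red post is on the fixed (left) side at the far end, so cell x is close to world +x. The orange handle top is at about (358,222), and the rack is yawed by roughly 9°.

Run:
```python
from h import *
t=cv2.imread("pics/top0.png")[:,:,::-1]; s=cv2.imread("pics/side0.png")[:,:,::-1]
g=cv2.cvtColor(np.ascontiguousarray(t),cv2.COLOR_RGB2GRAY)
print(g[206:240:3,229:256])
c=lambda x,y:(215+x/5-.4,175+y/5-.4)
P=[onplane("top",c(*p),.014) for p in((80,118),(357,118),(357,368),(76,368))]
print(np.round(P,4)); P=np.array(P)
for i in range(4):
    d=P[(i+1)%4]-P[i]; print(np.linalg.norm(d).round(4),np.degrees(np.arctan2(d[1],d[0])).round(1))
print("slab centre",P.mean(0))
R=[onplane("top",c(*p),.130) for p in((696,32),(791,47),(745,321),(618,304))]; R=np.array(R)
print("rack",R.round(4))
d=R[2]-R[1]; print(np.linalg.norm(d),np.degrees(np.arctan2(d[1],d[0])))
for nm,q in(("strip1",(118,235)),("strip2",(143,235)),("red",(96,180))): print(nm,onplane("top",c(*q),.104).round(4))
for z in(.156,.182): print("or",onplane("top",(358.1,221.85),z).round(4),"gr",onplane("top",(363.04,194.03),z).round(4))
print("side tops", onplane("side",(374.64,167.62),.156), onplane("side",(348.89,154.97),.156))
print("tri or",tri((358.1,221.85),(374.64,167.62)))
```

```text
[[111 133 180 160 102  78  78  82  87 112 102 116 153 146 140 118  98  93
   74  61  52  53  87 142 172 175 128]
 [113 138 185 164 105  72  63  55  81 115 101  63  52  70 102  94  63  48
   43  44  39  37  53 141 179 176 129]
 [116 147 188 162  99  76  59  53  80 110  93  62  56  71 102  92  55  44
   44  46  42  32  62 144 175 176 129]
 [117 149 191 155  77  49  48  53  79 105  85  63  55  74 101  88  57  48
   47  49  51  41  61 144 176 175 129]
 [117 148 187 145  67  47  50  54  80  99  81  59  54  75  96  83  57  46
   51  51  47  38  61 147 180 175 130]
 [118 154 192 144  68  47  52  53  82  91  76  60  58  76  91  78  54  48
   53  51  49  42  59 147 180 175 134]
 [118 158 194 147  71  49  54  56  76  89  74  59  56  75  82  73  52  52
   55  55  51  38  63 146 177 176 134]
 [119 156 190 151  71  50  51  54  70  78  70  55  51  75  80  71  50  49
   51  53  50  40  61 144 177 176 134]
 [120 155 190 150  76  52  48  52  67  73  65  57  52  76  77  67  53  52
   54  49  46  39  61 146 178 180 138]
 [120 174 201 152  74  48  50  54  61  66  61  52  53  70  74  64  52  50
   55  49
[... 293 characters left out ...]
 -0.0855  0.014 ]
 [ 0.4204 -0.0831  0.014 ]
 [ 0.4239  0.0826  0.014 ]]
0.1651 -91.1
0.149 179.1
0.1658 88.8
0.1486 -1.2
slab centre [ 0.49654372 -0.00163048  0.014     ]
rack [[ 0.6002 -0.2767  0.13  ]
 [ 0.5909 -0.329   0.13  ]
 [ 0.4406 -0.2987  0.13  ]
 [ 0.4513 -0.2296  0.13  ]]
0.15328775524511132 168.5841527989519
strip1 [0.4962 0.045  0.104 ]
strip2 [0.4959 0.0312 0.104 ]
red [0.527 0.057 0.104]
or [ 0.4856 -0.2818  0.156 ] gr [ 0.5604 -0.2975  0.156 ]
or [ 0.4841 -0.2785  0.182 ] gr [ 0.5572 -0.2939  0.182 ]
side tops [ 0.48313107 -0.28054938  0.156     ] [ 0.55846782 -0.29637375  0.156     ]
tri or (array([ 0.48484717, -0.28235435,  0.15431799]), np.float64(0.0018742185696925292))
```

```bash
python3 -m jog '[{"linear":[0,0,0],"roll":-1},{"linear":[-0.55,-0.82,0],"roll":0},{"linear":[-0.55,-0.82,0],"roll":0},{"linear":[-0.55,-0.82,0],"roll":0},{"linear":[-0.55,-0.82,0],"roll":0},{"linear":[-0.55,-0.82,0],"roll":0},{"linear":[-0.55,-0.82,0],"roll":0},{"linear":[-0.55,-0.82,0],"roll":0},{"linear":[-0.55,-0.82,0],"roll":0},{"linear":[-0.55,-0.82,0],"roll":0},{"linear":[-0.55,-0.82,0],"roll":0},{"linear":[-0.55,-0.82,0],"roll":0}]' 1
cat >> h.py <<'E'
def go(target,yaw):
    """remaining tool-frame shift in units; yaw = desired yaw of tool y minus 90 deg"""
    s=env.observe(); R=s["tool_rot"]; d=np.array(target)-s["position"]
    cy=np.degrees(np.arctan2(R[1,1],R[0,1]))-90
    print("t",round(s["time_s"],2),"yaw",cy.round(2),"pos",s["position"].round(4),"ft",s["ft_force"].round(2),"grip",s["grip_width"],s["gripper_force"])
    print("units tool now",(R.T@d/.04).round(3),"roll",((cy-yaw)/5).round(3))
E
python3 -c "
from h import *
go([.4845,-.280,.231],-11.5)"
```

```text
time_s: 1.1
position: [0.3215, 0.1235, 0.2313]
tool_rot: [[-0.98, 0.2, 0.0], [0.2, 0.98, 0.0], [-0.0, 0.0, -1.0]]
ft_force: [1.2, 0.9, 0.6]
grip_width: 0.0853
gripper_force: 0.0
t 1.1 yaw -11.54 pos [0.3215 0.1235 0.2313] ft [1.21 0.94 0.58] grip 0.08532643821821109 0.0
units tool now [-6.010e+00 -9.068e+00  8.000e-03] roll -0.007
```

```bash
python3 -m jog '[{"linear":[-0.55,-0.82,0],"roll":0},{"linear":[-0.55,-0.82,0],"roll":0},{"linear":[-0.55,-0.82,0],"roll":0},{"linear":[-0.55,-0.82,0],"roll":0},{"linear":[-0.55,-0.82,0],"roll":0},{"linear":[-0.55,-0.82,0],"roll":0},{"linear":[-0.55,-0.82,0],"roll":0},{"linear":[-0.55,-0.82,0],"roll":0},{"linear":[-0.55,-0.82,0],"roll":0},{"linear":[-0.55,-0.82,0],"roll":0},{"linear":[-0.5,-0.87,0],"roll":0},{"linear":[0,0,0],"roll":0}]'
python3 - <<'E'
from h import *
go([.4845,-.280,.231],-11.5)
s=optics.get_image("side"); crop(s,300,60,160,150,4,"pics/s1.png")
E
```

```text
time_s: 2.1
position: [0.485, -0.284, 0.2297]
tool_rot: [[-0.979, 0.204, -0.001], [0.204, 0.979, -0.001], [0.0, -0.001, -1.0]]
ft_force: [-0.8, 0.5, -0.3]
grip_width: 0.0854
gripper_force: 0.0
t 2.1 yaw -11.78 pos [ 0.485  -0.284   0.2297] ft [-0.77  0.49 -0.27] grip 0.08540021151945028 0.0
units tool now [ 0.033  0.095 -0.033] roll -0.056
```

View pics/s1.png

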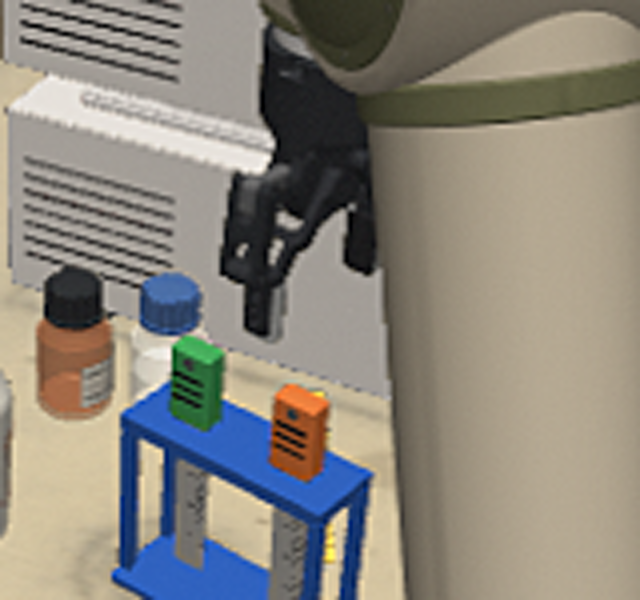

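The gripper is above the rack with the near fingertip at about full-frame (366,142), clear of the green handle at (349,155). It is straddling the orange handle at (375,168). I'll descend and close now.

```bash
python3 -m jog '[{"linear":[0.02,0.08,0.2],"roll":0},{"linear":[0,0,0.4],"roll":0},{"linear":[0,0,0.4],"roll":0},{"linear":[0,0,0.4],"roll":0},{"linear":[0,0,0.4],"roll":0},{"linear":[0,0,0.4],"roll":0},{"linear":[0,0,0],"roll":0},{"linear":[0,0,0],"roll":0}]'
python3 -m jog '[{"linear":[0,0,0],"roll":0},{"linear":[0,0,0],"roll":0},{"linear":[0,0,0],"roll":0},{"linear":[0,0,0],"roll":0},{"linear":[0,0,0],"roll":0},{"linear":[0,0,0],"roll":0},{"linear":[0,0,0],"roll":0},{"linear":[0,0,0],"roll":0},{"linear":[0,0,0],"roll":0},{"linear":[0,0,0],"roll":0}]' -1 60
python3 - <<'E'
from h import *
go([.4845,-.280,.142],-11.5)
print(env.observe()["wrist_torque"])
E
```

```text
time_s: 2.82
position: [0.4835, -0.2735, 0.1431]
tool_rot: [[-0.98, 0.199, -0.001], [0.199, 0.98, 0.001], [0.001, 0.001, -1.0]]
ft_force: [-0.0, 0.1, 0.6]
grip_width: 0.0854
gripper_force: 0.0
time_s: 3.65
position: [0.4838, -0.2772, 0.1438]
tool_rot: [[-0.98, 0.201, 0.0], [0.201, 0.98, -0.005], [-0.001, -0.004, -1.0]]
ft_force: [-1.6, -9.2, -1.1]
grip_width: 0.0173
gripper_force: 57.8
t 3.65 yaw -11.58 pos [ 0.4838 -0.2772  0.1438] ft [-1.61 -9.2  -1.08] grip 0.017327737786329827 57.804009318351746
units tool now [-0.033 -0.065  0.045] roll -0.017
[-1.75765485  0.44817938  0.01735802]
```

The grip holds at 58 N with a width of 17 mm. There is a 9 N sideways load from the slot, so I'll relieve it before lifting.

```bash
python3 -m jog '[{"linear":[0,-0.05,0],"roll":0},{"linear":[0,-0.05,0],"roll":0},{"linear":[0,0,0],"roll":0},{"linear":[0,0,0],"roll":0},{"linear":[0,0,0],"roll":0}]'
```

```text
time_s: 4.07
position: [0.4831, -0.2786, 0.1432]
tool_rot: [[-0.98, 0.2, -0.0], [0.2, 0.98, 0.0], [0.0, 0.0, -1.0]]
ft_force: [0.9, -0.6, -1.5]
grip_width: 0.0172
gripper_force: 58.9
```

```bash
python3 -m jog '[{"linear":[0,0,-0.2],"roll":0},{"linear":[0,0,-0.36],"roll":0},{"linear":[0,0,-0.36],"roll":0},{"linear":[0,0,-0.36],"roll":0},{"linear":[0,0,-0.36],"roll":0},{"linear":[0,0,-0.36],"roll":0},{"linear":[0,0,-0.36],"roll":0},{"linear":[0,0,-0.36],"roll":0},{"linear":[0,0,-0.36],"roll":0},{"linear":[0,0,-0.36],"roll":0},{"linear":[0,0,-0.36],"roll":0},{"linear":[0,0,0],"roll":0}]'
python3 - <<'E'
from h import *
im=optics.get_image("side"); crop(im,300,60,160,150,4,"pics/s2.png")
# target above gap: midpoint of strips, tool centre vs gauge centre assumed equal
go([.496,.038,.293],-1.1)
E
```

```text
time_s: 5.07
position: [0.4837, -0.2791, 0.2987]
tool_rot: [[-0.98, 0.2, 0.004], [0.2, 0.98, -0.004], [-0.005, -0.003, -1.0]]
ft_force: [-0.2, 0.1, -0.7]
grip_width: 0.0175
gripper_force: 58.9
t 5.12 yaw -11.53 pos [ 0.4834 -0.2789  0.2968] ft [ 0.38  0.6  -1.17] grip 0.01755468955254673 58.910958766937256
units tool now [1.274 7.825 0.079] roll -2.087
```

View pics/s2.png

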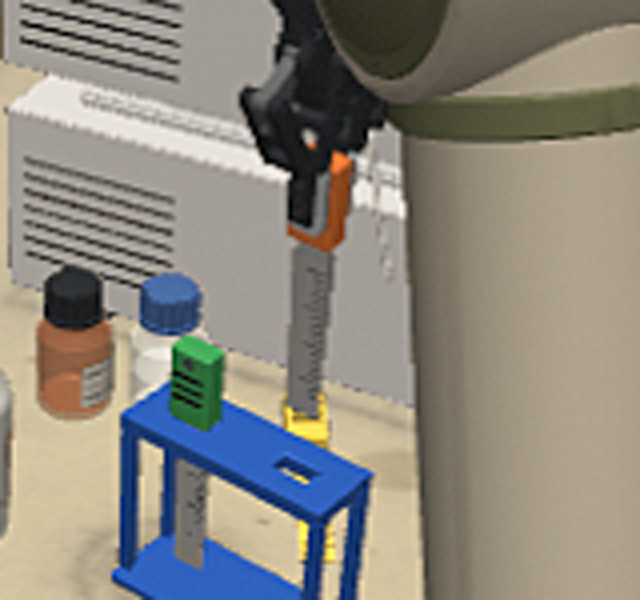

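The side view shows the orange gauge out of the rack, held upright with its tip at about full-frame (377,163). The green gauge is untouched. Next is the cell.

```bash
python3 -m jog '[{"linear":[0,0,0],"roll":-1},{"linear":[0,0,0],"roll":-1},{"linear":[-0.16,0.5,0],"roll":-0.09},{"linear":[0,0.9,0],"roll":0},{"linear":[0,0.93,0],"roll":0},{"linear":[0,0.93,0],"roll":0},{"linear":[0,0.93,0],"roll":0},{"linear":[0,0.93,0],"roll":0},{"linear":[0,0.93,0],"roll":0},{"linear":[0,0.93,0],"roll":0},{"linear":[0,0.6,0],"roll":0},{"linear":[0,0.35,0],"roll":0}]'
python3 -m jog '[{"linear":[0,0,0.3],"roll":0},{"linear":[0,0,0.3],"roll":0},{"linear":[0,0,0.3],"roll":0},{"linear":[0,0,0.3],"roll":0},{"linear":[0,0,0],"roll":0},{"linear":[0,0,0],"roll":0},{"linear":[0,0,0],"roll":0},{"linear":[0,0,0],"roll":0}]'
python3 - <<'E'
from h import *
go([.496,.038,.244],-1.1)
im=optics.get_image("side"); crop(im,255,185,110,140,4,"pics/s3.png")
cv2.imwrite("pics/side3.png",im[:,:,::-1])
p=env.observe()["position"]
print("proj tip",proj("side",[p-[0,0,.129],[.496,.0414,.103],[.451,.0423,.103],[.541,.0405,.103]]))
im=optics.get_image("top"); cv2.imwrite("pics/top3.png",im[:,:,::-1])
E
```

```text
time_s: 6.12
position: [0.4949, 0.041, 0.2945]
tool_rot: [[-1.0, 0.016, -0.001], [0.016, 1.0, 0.001], [0.001, 0.001, -1.0]]
ft_force: [0.1, -0.7, -1.5]
grip_width: 0.0173
gripper_force: 59.0
time_s: 6.78
position: [0.4959, 0.038, 0.2479]
tool_rot: [[-1.0, 0.019, 0.001], [0.019, 1.0, -0.0], [-0.001, -0.0, -1.0]]
ft_force: [0.2, 0.3, -0.2]
grip_width: 0.0173
gripper_force: 59.0
t 6.78 yaw -1.1 pos [0.4959 0.038  0.2479] ft [ 0.19  0.31 -0.22] grip 0.01734952181523736 58.95308554172516
units tool now [-0.002 -0.001  0.099] roll -0.0
proj tip [[299.62925798 265.43638464]
 [298.93772304 271.91493573]
 [318.49702986 280.79435702]
 [280.05018028 263.31418442]]
```

View pics/s3.png

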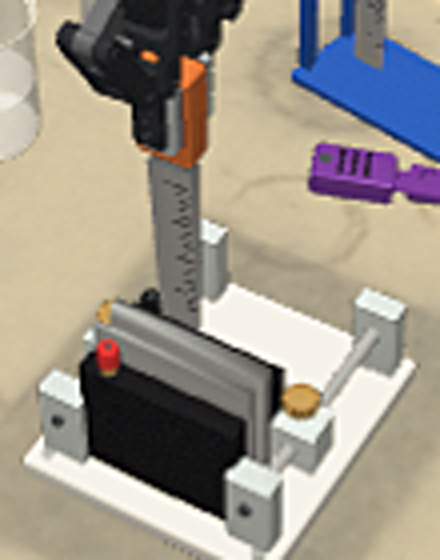

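The tip is at about full-frame (301,266), against a prediction of (299.6,265.4) for a point above the middle of the gap. That agrees within about 1 px, well inside the bevel's capture of ±4 mm, so I'll lower carefully.

```bash
python3 -m jog '[{"linear":[0,0,0.1],"roll":0},{"linear":[0,0,0.1],"roll":0},{"linear":[0,0,0.1],"roll":0},{"linear":[0,0,0.1],"roll":0},{"linear":[0,0,0.1],"roll":0},{"linear":[0,0,0.1],"roll":0},{"linear":[0,0,0],"roll":0},{"linear":[0,0,0],"roll":0},{"linear":[0,0,0],"roll":0}]'
python3 - <<'E'
from h import *
go([.496,.038,.215],-1.1)
print(env.observe()["wrist_torque"])
im=optics.get_image("side"); crop(im,265,205,80,110,5,"pics/s4.png")
E
```

```text
time_s: 7.63
position: [0.4958, 0.0381, 0.2234]
tool_rot: [[-1.0, 0.019, 0.0], [0.019, 1.0, -0.0], [-0.0, -0.0, -1.0]]
ft_force: [0.4, 0.5, -0.6]
grip_width: 0.017
gripper_force: 58.9
t 7.63 yaw -1.1 pos [0.4958 0.0381 0.2234] ft [ 0.42  0.52 -0.56] grip 0.017007597846534522 58.945552110672
units tool now [-0.005 -0.002  0.211] roll 0.001
[0.00181612 0.04270123 0.01346863]
```

View pics/s4.png

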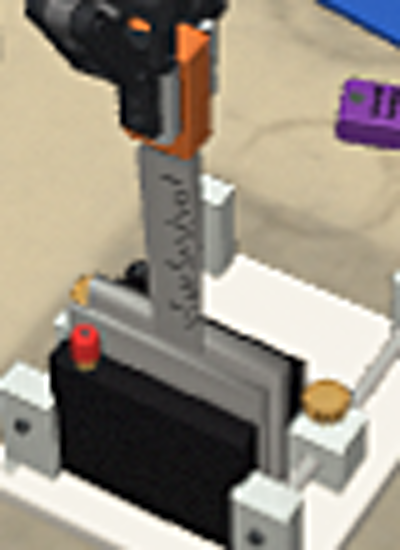

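The blade now stands in front of the far (sliding) plate and behind the near one, so it is entering the gap at about full-frame (301,273) with no contact force. I'll continue gently.

```bash
python3 -m jog '[{"linear":[0,0,0.08],"roll":0},{"linear":[0,0,0.08],"roll":0},{"linear":[0,0,0.08],"roll":0},{"linear":[0,0,0.08],"roll":0},{"linear":[0,0,0],"roll":0},{"linear":[0,0,0],"roll":0}]'; python3 -m jog '[{"linear":[0,0,0.05],"roll":0},{"linear":[0,0,0.05],"roll":0},{"linear":[0,0,0],"roll":0},{"linear":[0,0,0],"roll":0}]';python3 -m jog '[{"linear":[0,0,0.05],"roll":0},{"linear":[0,0,0.05],"roll":0},{"linear":[0,0,0],"roll":0},{"linear":[0,0,0],"roll":0}]'; python3 -c "
from h import *
go([.496,.038,.202],-1.1);print(env.observe()['wrist_torque'])"
```

```text
time_s: 8.18
position: [0.4956, 0.0381, 0.2103]
tool_rot: [[-1.0, 0.019, -0.001], [0.019, 1.0, 0.0], [0.001, 0.0, -1.0]]
ft_force: [0.0, -0.2, -1.0]
grip_width: 0.0175
gripper_force: 58.9
time_s: 8.52
position: [0.4957, 0.0381, 0.2064]
tool_rot: [[-1.0, 0.019, -0.0], [0.019, 1.0, 0.0], [0.0, 0.0, -1.0]]
ft_force: [0.1, -0.0, -1.2]
grip_width: 0.0175
gripper_force: 58.9
time_s: 8.85
position: [0.4956, 0.0381, 0.2024]
tool_rot: [[-1.0, 0.019, -0.0], [0.019, 1.0, 0.0], [0.0, 0.0, -1.0]]
ft_force: [-0.6, 0.6, -1.0]
grip_width: 0.0172
gripper_force: 58.9
t 8.85 yaw -1.1 pos [0.4956 0.0381 0.2024] ft [-0.61  0.62 -0.97] grip 0.01724016914027401 58.91294181346893
units tool now [-0.009 -0.003  0.009] roll 0.001
[0.03731816 0.03421996 0.03744049]
```

```bash
cat > chk.py <<'E'
import sys; from rig import env
s=env.observe(); f=s["ft_force"]; print(s["time_s"],s["position"].round(4),f.round(2),s["wrist_torque"].round(3)); sys.exit(f[2]>0.4 or abs(f[1])>2)
E
python3 -m jog '[{"linear":[0,0,0.03],"roll":0},{"linear":[0,0,0],"roll":0},{"linear":[0,0,0],"roll":0}]' >/dev/null; python3 chk.py && python3 -m jog '[{"linear":[0,0,0.03],"roll":0},{"linear":[0,0,0],"roll":0},{"linear":[0,0,0],"roll":0}]' >/dev/null && python3 chk.py && python3 -m jog '[{"linear":[0,0,0.03],"roll":0},{"linear":[0,0,0],"roll":0},{"linear":[0,0,0],"roll":0}]' >/dev/null && python3 chk.py && python3 -m jog '[{"linear":[0,0,0.03],"roll":0},{"linear":[0,0,0],"roll":0},{"linear":[0,0,0],"roll":0}]' >/dev/null && python3 chk.py && python3 -m jog '[{"linear":[0,0,0.03],"roll":0},{"linear":[0,0,0],"roll":0},{"linear":[0,0,0],"roll":0}]' >/dev/null && python3 chk.py && python3 -m jog '[{"linear":[0,0,0.03],"roll":0},{"linear":[0,0,0],"roll":0},{"linear":[0,0,0],"roll":0}]' >/dev/null && python3 chk.py
```

```text
9.1 [0.4957 0.0381 0.2013] [ 0.4   0.69 -0.82] [0.08  0.03  0.052]False
```

```bash
sed -i 's/sys.exit(\(.*\))$/sys.exit(int(\1))/' chk.py
python3 -m jog '[{"linear":[0,0,0.03],"roll":0},{"linear":[0,0,0],"roll":0},{"linear":[0,0,0],"roll":0}]' >/dev/null; python3 chk.py && python3 -m jog '[{"linear":[0,0,0.03],"roll":0},{"linear":[0,0,0],"roll":0},{"linear":[0,0,0],"roll":0}]' >/dev/null && python3 chk.py && python3 -m jog '[{"linear":[0,0,0.03],"roll":0},{"linear":[0,0,0],"roll":0},{"linear":[0,0,0],"roll":0}]' >/dev/null && python3 chk.py && python3 -m jog '[{"linear":[0,0,0.03],"roll":0},{"linear":[0,0,0],"roll":0},{"linear":[0,0,0],"roll":0}]' >/dev/null && python3 chk.py && python3 -m jog '[{"linear":[0,0,0.03],"roll":0},{"linear":[0,0,0],"roll":0},{"linear":[0,0,0],"roll":0}]' >/dev/null && python3 chk.py && python3 -m jog '[{"linear":[0,0,0.03],"roll":0},{"linear":[0,0,0],"roll":0},{"linear":[0,0,0],"roll":0}]' >/dev/null && python3 chk.py
```

```text
9.35 [0.4957 0.0381 0.2001] [-0.32  0.62 -1.38] [ 0.049 -0.02   0.031]
9.6 [0.4957 0.0381 0.1988] [ 0.8  -0.51 -1.27] [0.071 0.002 0.042]
9.85 [0.4957 0.0381 0.1977] [-0.26  0.   -1.52] [ 0.133 -0.017 -0.046]
10.1 [0.4957 0.0381 0.1965] [-0.45  0.17 -0.95] [ 0.135  0.051 -0.013]
10.35 [0.4957 0.0381 0.1952] [-0.02  1.33 -1.06] [ 0.142 -0.082 -0.001]
10.6 [0.4957 0.0381 0.1941] [ 0.54  0.79 -0.95] [ 0.103 -0.004  0.013]
```

There is slight torque from contact on one side: the sliding plate is pushing towards +y at about 0.4 N. I'll nudge +y by about 1.2 mm and continue.

```bash
python3 -m jog '[{"linear":[0,0.03,0],"roll":0},{"linear":[0,0,0],"roll":0},{"linear":[0,0,0],"roll":0}]' >/dev/null; python3 chk.py && python3 -m jog '[{"linear":[0,0,0.03],"roll":0},{"linear":[0,0,0],"roll":0},{"linear":[0,0,0],"roll":0}]' >/dev/null && python3 chk.py && python3 -m jog '[{"linear":[0,0,0.03],"roll":0},{"linear":[0,0,0],"roll":0},{"linear":[0,0,0],"roll":0}]' >/dev/null && python3 chk.py && python3 -m jog '[{"linear":[0,0,0.03],"roll":0},{"linear":[0,0,0],"roll":0},{"linear":[0,0,0],"roll":0}]' >/dev/null && python3 chk.py && python3 -m jog '[{"linear":[0,0,0.03],"roll":0},{"linear":[0,0,0],"roll":0},{"linear":[0,0,0],"roll":0}]' >/dev/null && python3 chk.py && python3 -m jog '[{"linear":[0,0,0.03],"roll":0},{"linear":[0,0,0],"roll":0},{"linear":[0,0,0],"roll":0}]' >/dev/null && python3 chk.py && python3 -m jog '[{"linear":[0,0,0.03],"roll":0},{"linear":[0,0,0],"roll":0},{"linear":[0,0,0],"roll":0}]' >/dev/null && python3 chk.py
```

```text
10.85 [0.4958 0.0393 0.1941] [-0.41 -0.8   0.11] [0.03  0.05  0.002]
11.1 [0.4957 0.0393 0.1928] [-0.26  0.84 -1.61] [ 0.004 -0.004 -0.007]
11.35 [0.4957 0.0393 0.1917] [-0.05 -0.42 -2.49] [-0.039  0.064 -0.024]
11.6 [0.4957 0.0393 0.1904] [ 0.55  0.41 -0.89] [ 0.008 -0.    -0.043]
11.85 [0.4957 0.0393 0.1893] [ 0.17  0.16 -1.67] [-0.007 -0.008 -0.031]
12.1 [0.4957 0.0393 0.1881] [ 0.02 -0.12 -0.87] [-0.019 -0.063 -0.013]
12.35 [0.4957 0.0393 0.1869] [-0.14 -0.7  -1.04] [ 0.055  0.028 -0.031]
```

Torque is back to zero, so the blade is centred. I'll continue with the same guarded steps.

```bash
python3 -m jog '[{"linear":[0,0,0.03],"roll":0},{"linear":[0,0,0],"roll":0},{"linear":[0,0,0],"roll":0}]' >/dev/null; python3 chk.py && python3 -m jog '[{"linear":[0,0,0.03],"roll":0},{"linear":[0,0,0],"roll":0},{"linear":[0,0,0],"roll":0}]' >/dev/null && python3 chk.py && python3 -m jog '[{"linear":[0,0,0.03],"roll":0},{"linear":[0,0,0],"roll":0},{"linear":[0,0,0],"roll":0}]' >/dev/null && python3 chk.py && python3 -m jog '[{"linear":[0,0,0.03],"roll":0},{"linear":[0,0,0],"roll":0},{"linear":[0,0,0],"roll":0}]' >/dev/null && python3 chk.py && python3 -m jog '[{"linear":[0,0,0.03],"roll":0},{"linear":[0,0,0],"roll":0},{"linear":[0,0,0],"roll":0}]' >/dev/null && python3 chk.py && python3 -m jog '[{"linear":[0,0,0.03],"roll":0},{"linear":[0,0,0],"roll":0},{"linear":[0,0,0],"roll":0}]' >/dev/null && python3 chk.py && python3 -m jog '[{"linear":[0,0,0.03],"roll":0},{"linear":[0,0,0],"roll":0},{"linear":[0,0,0],"roll":0}]' >/dev/null && python3 chk.py
```

```text
12.6 [0.4957 0.0393 0.1857] [-0.91 -0.14 -0.94] [0.074 0.011 0.014]
12.85 [0.4957 0.0393 0.1845] [ 0.39  0.67 -0.72] [0.011 0.031 0.038]
13.1 [0.4957 0.0393 0.1832] [ 0.18  0.16 -0.09] [0.029 0.095 0.004]
13.35 [0.4957 0.0393 0.1821] [-0.98  0.06 -1.64] [ 0.022  0.032 -0.004]
13.6 [0.4957 0.0393 0.1808] [ 0.42 -0.5  -1.53] [ 0.022 -0.001 -0.001]
13.85 [0.4957 0.0393 0.1796] [ 0.26  0.58 -1.04] [ 0.031 -0.006 -0.029]
14.1 [0.4957 0.0393 0.1785] [ 0.03  1.08 -1.28] [ 0.016  0.029 -0.057]
```

```bash
python3 -m jog '[{"linear":[0,0,0.03],"roll":0},{"linear":[0,0,0],"roll":0},{"linear":[0,0,0],"roll":0}]' >/dev/null; python3 chk.py && python3 -m jog '[{"linear":[0,0,0.03],"roll":0},{"linear":[0,0,0],"roll":0},{"linear":[0,0,0],"roll":0}]' >/dev/null && python3 chk.py && python3 -m jog '[{"linear":[0,0,0.03],"roll":0},{"linear":[0,0,0],"roll":0},{"linear":[0,0,0],"roll":0}]' >/dev/null && python3 chk.py && python3 -m jog '[{"linear":[0,0,0.03],"roll":0},{"linear":[0,0,0],"roll":0},{"linear":[0,0,0],"roll":0}]' >/dev/null && python3 chk.py && python3 -m jog '[{"linear":[0,0,0.03],"roll":0},{"linear":[0,0,0],"roll":0},{"linear":[0,0,0],"roll":0}]' >/dev/null && python3 chk.py && python3 -m jog '[{"linear":[0,0,0.03],"roll":0},{"linear":[0,0,0],"roll":0},{"linear":[0,0,0],"roll":0}]' >/dev/null && python3 chk.py && python3 -m jog '[{"linear":[0,0,0.03],"roll":0},{"linear":[0,0,0],"roll":0},{"linear":[0,0,0],"roll":0}]' >/dev/null && python3 chk.py
```

```text
14.35 [0.4957 0.0393 0.1772] [ 0.59  0.32 -0.8 ] [ 0.015  0.003 -0.001]
14.6 [0.4957 0.0393 0.176 ] [ 0.21  0.62 -1.19] [ 0.101 -0.038  0.073]
14.85 [0.4957 0.0393 0.1748] [-0.18 -1.29 -1.02] [ 0.103 -0.007 -0.026]
15.1 [0.4957 0.0393 0.1737] [-0.79  0.81 -0.47] [0.074 0.035 0.019]
15.35 [0.4957 0.0393 0.1725] [ 0.62  0.13 -1.03] [ 0.066  0.043 -0.022]
15.6 [0.4957 0.0393 0.1712] [ 0.81 -0.03 -0.55] [0.058 0.031 0.02 ]
15.85 [0.4957 0.0393 0.17  ] [ 0.23  0.58 -1.1 ] [ 0.088 -0.038  0.029]
```

```bash
python3 -m jog '[{"linear":[0,0,0.03],"roll":0},{"linear":[0,0,0],"roll":0},{"linear":[0,0,0],"roll":0}]' >/dev/null; python3 chk.py && python3 -m jog '[{"linear":[0,0,0.03],"roll":0},{"linear":[0,0,0],"roll":0},{"linear":[0,0,0],"roll":0}]' >/dev/null && python3 chk.py && python3 -m jog '[{"linear":[0,0,0.03],"roll":0},{"linear":[0,0,0],"roll":0},{"linear":[0,0,0],"roll":0}]' >/dev/null && python3 chk.py && python3 -m jog '[{"linear":[0,0,0.03],"roll":0},{"linear":[0,0,0],"roll":0},{"linear":[0,0,0],"roll":0}]' >/dev/null && python3 chk.py
```

```text
16.1 [0.4958 0.0393 0.1689] [0.09 0.67 0.71] [ 0.052 -0.103  0.036]
```

Run:
```python
from h import *
F=[]
for i in range(6):
    optics.get_image("side"); s=env.observe(); F.append([*s["ft_force"],*s["wrist_torque"],s["position"][2]*10])
print(np.mean(F,0).round(3),np.std(F,0).round(2),s["time_s"])
```

```text
[ 0.432  0.667 -0.686  0.117 -0.112  0.03   1.689] [0.36 0.55 0.53 0.02 0.03 0.03 0.  ] 16.4
```

```bash
cat > avg.py <<'E'
from h import *
F=[]
for i in range(6):
    optics.get_image("side"); s=env.observe(); F.append([*s["ft_force"],*s["wrist_torque"],s["position"][2]*10])
print(np.mean(F,0).round(3),s["position"].round(4),s["time_s"],s["gripper_force"])
E
python3 -m jog '[{"linear":[0,0,0.02],"roll":0},{"linear":[0,0,0],"roll":0}]' >/dev/null; python3 avg.py
```

```text
[ 0.071  0.586  2.946  0.123 -0.016  0.018  1.683] [0.4959 0.0393 0.1683] 16.8667 59.400973320007324
```

```bash
python3 avg.py
python3 - <<'E'
from h import *
go([.496,.038,.168],-1.1); print(env.observe()["tool_rot"][:,2])
im=optics.get_image("side"); crop(im,255,195,100,120,5,"pics/s5.png")
E
```

```text
[ 0.281  0.276  4.158  0.096 -0.033  0.006  1.683] [0.4958 0.0393 0.1683] 17.1667 59.48709189891815
t 17.17 yaw -1.1 pos [0.4958 0.0393 0.1683] ft [-0.07  0.45  4.35] grip 0.017520961502202916 59.48709189891815
units tool now [-0.004 -0.032  0.007] roll 0.0
[ 3.91208775e-04 -6.18968519e-05 -9.99999922e-01]
```

View pics/s5.png

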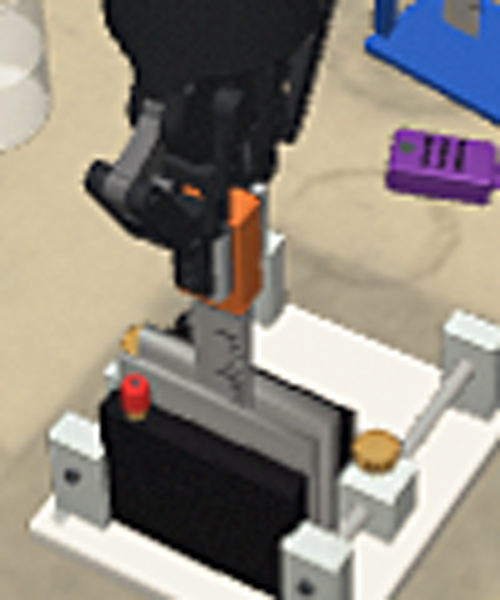

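The blade is between the plates at about full-frame (300,272), upright and near mid-width. The push has grown a little, so I'll check that it has levelled off.

```bash
python3 avg.py; python3 avg.py
```

```text
[ 0.397  0.667  4.724  0.108 -0.058  0.011  1.682] [0.4958 0.0393 0.1682] 17.5167 59.529207944869995
[ 0.484  0.292  4.982  0.127 -0.111  0.01   1.682] [0.4958 0.0393 0.1682] 17.8167 59.54901874065399
```

```bash
python3 -c "
from rig import env
print(env.close_job())"
```

```text
the job is handed in; nothing more can be done
None
```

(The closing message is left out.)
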